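Tip the bin, scoop out the bearing balls, close the cassette

ROBOT

A 7-joint arm with a two-finger parallel gripper is mounted at the origin on a cart in front of the work surface, level with it; the furniture and walls round the work are solid. World frame = base frame: x ahead of the robot, y to its left, z up, the work surface at z = 0. Lengths are in m, angles in rad, forces in N, time in s.
With the tool pointing down it reaches from about 0.35 to 0.9 m from the base axis. Payload 19.9 kg.
Tool frame: the origin (TCP) lies between the finger pads; the fingertips stand 19 mm ahead of it and the grasp point (between the pads) is the TCP; z points along the fingers, y is the line along which they close (so a half turn about z gives the same grasp; the last joint's range is limited). The gripper opens to 94 mm and grips with 3 to 60 N. Pads are 16 mm wide; open, the fingers measure 119 mm over their backs; the gripper's body (75 mm by 177 mm) begins 78 mm behind the grasp point.
Start: joints at [1.101, 0.417, -0.01, 1.614, 0.005, 1.111, -0.053], TCP at [0.259, -0.569, 0.224] pointing down, gripper open.
Joint ranges: [-2.81, 2.81], [-0.39, 2.02], [-1.27, 1.25], [0.06, 2.57], [-1.19, 4.33], [0.19, 2], [-2.82, 2.82]. Speed limits (rad/s): [1.89, 1.89, 2.39, 2.39, 3.01, 3.01, 3.01].

INTERFACE

Orientations are given as a 3x3 rotation matrix whose columns are the frame's x, y, z axes.
In Python, from rig import robot gives the robot as it stands. Calls block until the motion is done:
- robot.move_ptp(position, orientation): joint-space move of the TCP to a pose.
- robot.move_linear(position, velocity=0.15, frame=None, threshold=None): straight line of the TCP; frame=None keeps the orientation; velocity is the mean speed in m/s. With threshold (N) it stops when the force on the tool has changed by that much, and returns True; else False.
- robot.goto_joints(angles): joint-space move.
- robot.gripper_to(opening): finger opening in m; the grip force is fixed at half the most; returns when the fingers have stopped.
- robot.pause(seconds).
- robot.ik(position, orientation): joint angles nearest the present ones, or None.
- robot.get_state(): the state.
- robot.grab_frame(name): name is "scene" or "side" or "wrist"; returns the picture (420x560x3 uint8, red, green, blue); there is no depth.
- robot.camera_info(name): a dict with "fx", "fy", "cx", "cy" (pixels), "dist" ([k1, k2, p1, p2, k3] as OpenCV has them; the pictures are not rectified), "rvec" (rotation vector, rad) and "tvec" (3), from world to camera coordinates, as OpenCV has them. Camera axes: x right, y down, z forward; pixel columns grow to the right and rows downward; lengths in m; the calibration is good to about 2 mm. A picture is of the moment at which its call begins: read the wrist's pose just before it. camera_info takes no time and is no camera call; for the wrist camera it gives the pose at the moment of the call.
A pose or a line that the arm cannot do raises robot.PlanningError and nothing moves.
- robot.sign_off(): hands the job in; it is judged then, once.
The state is a dict: "time": time; "qpos": joint angles; "joint_vel": joint speeds; "effort": joint torques, N m; "ee_pos": TCP position; "tool_rot": TCP orientation; "force": force on the tool from outside, world axes, zero at the start; "moment": the same for the moment, N m; "opening": finger opening in m; "grasp_force": force on a finger pad.
Only numpy, scipy, OpenCV 4.12 (cv2) and the standard library are available. Lean on these libraries where they do the work, as an engineer would, in place of code of your own. Each camera call takes 0.05 s, during which the arm holds its last target. There are 200 camera calls.

TASK

Tip the parts bin by its lug, fully up to its stop, so that the bearing balls gather in its low corner, then scoop every ball out of that corner with the hand scoop and pour them into the open aluminium cassette, never touching a ball with the gripper. Afterwards lower the bin until it sits level again, stand the scoop back upright on its black mat, and close the cassette with its cover: hook one edge under the retaining lip, then rotate the cover down until it lies flat between the guides. Leave the loupe, the vial and the tape roll where they are.

Things in the scene. Friction and masses are not known exactly. Their poses are not given: they have to be found in the camera images.
- bin_stand: fixed steel stand, base 150 x 100 mm; origin on the table under the middle of the level bin, x from the bin's low corner to its lug, z up. On it a grey open square bin set cornerwise (diagonal along x): inside 140 x 140 mm, 45 deep, walls and floor 4 mm; level: inner floor 26 mm, rim 71 mm above the table. It hinges about the stand's y at x = -70, z = 22 mm.
- bin (a joint): tilt of the bin in rad: 0 level (on its rubber rest), 0.30 at its upper stop, growing as the lug is lifted; the -x corner then is the lowest. A stiff friction hinge: it stays where it is left and takes about 7 N up or 5 N down at the lug to move.
- bin_lug (a point): middle of the top of the bin's lifting lug, an upright steel plate outside the bin's +x corner: 10 mm thick along the bin's y, 46 mm long along x, its top 24 mm above the rim, 36 mm tall; level: stand x = 126.7, z = 95 mm. Moves with the bin; axes as the bin's (x from low corner to lug, in the floor plane; z normal to the floor).
- bin_corner (a point): inner low corner of the bin, on the inner floor, where the two walls at the -x end meet at a right angle. Moves with the bin; x runs along the floor up the diagonal away from the corner, z is the floor's normal.
- ball0: steel bearing ball, 20 mm diameter, 30 g, polished and slippery, rolls easily; origin at its centre. 3 to 6 of the six balls are present (None if absent). Starts loose on the level floor of the bin.
- ball1: steel bearing ball, 20 mm diameter, 30 g, polished and slippery, rolls easily; origin at its centre. 3 to 6 of the six balls are present (None if absent). Starts loose on the level floor of the bin.
- ball2: steel bearing ball, 20 mm diameter, 30 g, polished and slippery, rolls easily; origin at its centre. 3 to 6 of the six balls are present (None if absent). Starts loose on the level floor of the bin.
- ball3: steel bearing ball, 20 mm diameter, 30 g, polished and slippery, rolls easily; origin at its centre. 3 to 6 of the six balls are present (None if absent). Starts loose on the level floor of the bin.
- ball4: steel bearing ball, 20 mm diameter, 30 g, polished and slippery, rolls easily; origin at its centre. 3 to 6 of the six balls are present (None if absent). Starts loose on the level floor of the bin.
- ball5: steel bearing ball, 20 mm diameter, 30 g, polished and slippery, rolls easily; origin at its centre. 3 to 6 of the six balls are present (None if absent). Starts loose on the level floor of the bin.
- scoop: hand scoop, 120 g, upright on its mat. Square pan 66 x 66 x 1.8 mm set cornerwise; origin under the pan's centre, x to its pointed tip (46.7 mm away, underside level), z up. The two sides meeting at the tip are open, the two back sides have 28 mm walls. Upright handle at the back corner: centre x = -48.7 mm, 10 mm thick along x, 26 wide along y, top at z = 122 mm.
- scoop_grip (a point): centre of the scoop's handle, 100 mm above the pan's underside; axes as the scoop's.
- mat: fixed black rubber mat, 130 x 130 x 3 mm, the scoop's place; origin at the middle of its underside on the table.
- cassette: fixed open aluminium cassette; origin on the table under the middle of its 96 x 96 mm cavity, z up, x to its retaining lip. Floor 4 mm, wall tops 34 mm above the table; walls 12 mm thick. On the -y and +y walls stand guides 6 mm high, 50 mm long, inner faces at y = +-55 mm; on the -x wall a ridge 3 mm high, inner face at x = -57 mm.
- cassette_seat (a point): point at wall-top height over the middle of the cassette, axes as its own; the seated cover's origin lies here (+-2 mm in x, +-3 mm in y). Retaining lip at +x, 90 mm wide: upstand face at x = 57 mm, lip overhanging back to x = 48 mm, its underside 9 mm and its top 13 mm above the wall tops.
- cover: loose cover plate, 110 (x) x 104 (y) x 4 mm, about 150 g, lying flat on the table at start; origin at the middle of its underside, z up. A dark steel grip rib stands across its middle: 12 mm thick along x, 44 mm long along y, top at z = 32 mm. It may go in either way round.
- loupe: black eye loupe, 36 mm diameter, 36 mm tall, a bystander; origin at the middle of its underside.
- vial: small clear vial with black cap, 24 mm diameter, 48 mm tall, a bystander; origin at the middle of its underside.
- tape_roll: blue tape roll, 68 mm diameter, 18 mm high, lying flat, a bystander; origin at the middle of its underside.
Mind the look-alikes: they are no part of the job. Leave any orange look-alike of the cover alone. What is shaped like the cassette but orange is not meant.

How it is judged:
By the outcome, as a careful person would: the job done as asked, in the order asked, and still so for the second after the job is handed in, with the robot touching nothing.
Of ball0, ball1, ball2, ball3, ball4, ball5 only 3 to 6 are there at a start; the rules pass over those that are not, and their reading is None.
At some moment in a run one of cover, scoop may be knocked a few centimetres aside while the robot is not near it.
It also fails if it takes over 176 s, if anything falls off the work surface, if the arm or the gripper's body presses on something with over 40 N, if the wrist force passes 120 N, or if a joint passes its speed limit or range.

## Working session

There is one attempt and no reset: what is moved stays moved. The work goes in short steps, each a Python script; the robot and the scene stay as the last script left them, time stands still between calls to the robot, and variables do not carry over. Pictures are saved under pics/ and viewed, at most 14 in all, crops included, and the job is handed in when it is done.

```bash
ls; mkdir -p pics
python3 - <<'E'
from rig import robot
import cv2,numpy as np
ims=[]
for n in ("scene","side"):
    im=robot.grab_frame(n); cv2.imwrite(f"pics/{n}0.png",im[:,:,::-1]); 
    c=robot.camera_info(n); R=cv2.Rodrigues(np.array(c["rvec"]))[0]; print(n,c["fx"],c["cx"],c["cy"],c["dist"],"cam at",(-R.T@np.array(c["tvec"])).round(3),R[2].round(2))
print(robot.get_state())
E
```

```text
pics
scene 482.7770484485862 275.60336831599415 209.3941046034857 [-0.14896505  0.          0.          0.          0.        ] cam at [-0.355  0.458  0.827] [ 0.73 -0.38 -0.57]
side 414.4495970777769 279.6561913819836 203.9475427526272 [0.01382152 0.         0.         0.         0.        ] cam at [0.194 0.594 0.766] [ 0.38 -0.64 -0.67]
{'time': 0.1, 'qpos': array([ 1.10149324,  0.41791089, -0.01031926,  1.61409386,  0.00470294,
        1.11069057, -0.0529968 ]), 'joint_vel': array([-1.73347551e-03, -1.08397679e-03,  8.69238202e-04, -1.77508379e-03,
       -8.41258091e-05, -1.51180400e-03, -2.59510938e-03]), 'effort': array([ 4.22593621e-04, -8.52587199e+01,  6.39450923e-01, -4.26694250e+01,
       -4.89701307e-02,  1.63747917e-02,  8.49286209e-06]), 'ee_pos': array([ 0.25916753, -0.56839427,  0.22389833]), 'tool_rot': array([[ 9.09868051e-01,  4.14897408e-01, -5.19748941e-04],
       [ 4.14897726e-01, -9.09867564e-01,  9.45361182e-04],
       [-8.06747981e-05, -1.07579659e-03, -9.99999418e-01]]), 'force': array([ 0.59697431, -0.02244425,  0.42333524]), 'moment': array([-0.00103753,  0.04509477,  0.01908653]), 'grasp_force': 0.0, 'opening': 0.09396850709943438}
```

View pics/scene0.png

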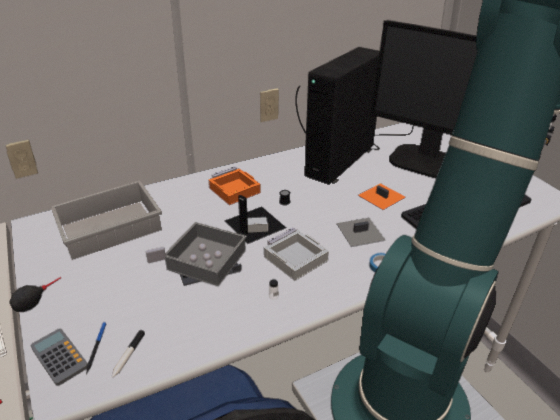

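View pics/side0.png

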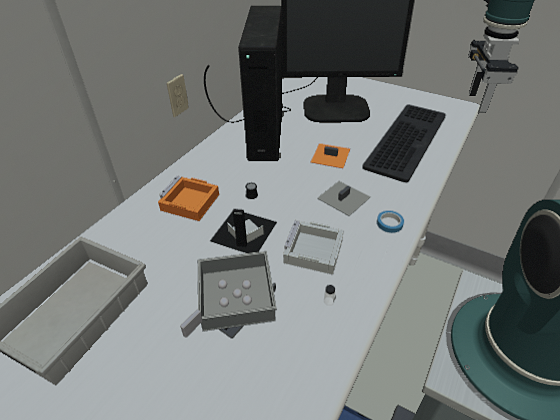

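Scene picture: grey bin at (205,252) with five balls and its lug at (157,254). Scoop on the black mat at (255,222), cassette at (296,253), cover at (360,231), vial (274,289), loupe (285,197), tape (380,262). The orange look-alikes are at (235,185) (cassette) and (382,196) (cover). The side picture agrees: bin (237,288), lug (190,325), scoop (240,230), cassette (314,245), cover (343,197).

```bash
cat > h.py <<'E'
from rig import robot
import cv2,numpy as np
def cam(n):
    c=robot.camera_info(n); R=cv2.Rodrigues(np.array(c["rvec"],float))[0]
    K=np.array([[c["fx"],0,c["cx"]],[0,c["fy"],c["cy"]],[0,0,1.]])
    return dict(K=K,d=np.array(c["dist"],float),R=R,t=np.array(c["tvec"],float).ravel(),o=-R.T@np.array(c["tvec"],float).ravel())
def ray(c,px):
    u=cv2.undistortPoints(np.array(px,float).reshape(-1,1,2),c["K"],c["d"]).reshape(-1,2)
    return np.c_[u,np.ones(len(u))]@c["R"]
def plane(c,px,z):
    d=ray(c,px); s=(z-c["o"][2])/d[:,2]; return c["o"]+d*s[:,None]
def proj(c,P):
    return cv2.projectPoints(np.array(P,float).reshape(-1,3),cv2.Rodrigues(c["R"])[0],c["t"],c["K"],c["d"])[0].reshape(-1,2)
def Rdown(yaw):  # tool x axis at world angle yaw, pointing down
    c,s=np.cos(yaw),np.sin(yaw); return np.array([[c,s,0],[s,-c,0],[0,0,-1.]])
def snap(n,name):
    c=cam(n); im=robot.grab_frame(n)[:,:,::-1].copy(); cv2.imwrite(f"pics/{name}.png",im); np.save(f"pics/{name}.npy",c,allow_pickle=True); return im,c
def load(name): return cv2.imread(f"pics/{name}.png"),np.load(f"pics/{name}.npy",allow_pickle=True).item()
def T(): return round(robot.get_state()["time"],2)
E
python3 - <<'E'
from h import *
np.set_printoptions(precision=3,suppress=True)
pts={"binc":((205,252),(237,288),.03),"lug":((157,254),(190,325),.09),"scoop":((255,222),(240,230),.01),"cass":((296,253),(314,245),.02),"cover":((360,231),(343,197),.01),"vial":((274,289),(330,295),.02),"loupe":((285,197),(252,190),.02),"tape":((380,262),(390,221),.01)}
for k,(a,b,z) in pts.items(): print(k,plane(cam("scene"),[a],z)[0],plane(cam("side"),[b],z)[0])
w=cam("wrist"); s=robot.get_state()
print("wrist cam in tool:",s["tool_rot"].T@(w["o"]-s["ee_pos"]),"\n",w["R"]@s["tool_rot"],w["K"][0,0],w["d"])
E
```

```text
binc [0.574 0.18  0.03 ] [0.559 0.17  0.03 ]
lug [0.549 0.306 0.09 ] [0.557 0.317 0.09 ]
scoop [ 0.658 -0.002  0.01 ] [0.666 0.005 0.01 ]
cass [ 0.474 -0.033  0.02 ] [ 0.475 -0.034  0.02 ]
cover [ 0.485 -0.245  0.01 ] [ 0.49  -0.244  0.01 ]
vial [0.382 0.079 0.02 ] [0.379 0.079 0.02 ]
loupe [ 0.719 -0.133  0.02 ] [ 0.72  -0.134  0.02 ]
tape [ 0.352 -0.214  0.01 ] [ 0.345 -0.216  0.01 ]
wrist cam in tool: [ 0.068 -0.    -0.161] 
 [[ 0.001  1.    -0.   ]
 [-0.972  0.001 -0.237]
 [-0.237  0.     0.972]] 313.1290680928991 [-0.065  0.     0.     0.     0.   ]
```

Run:
```python
from h import *
for n,p,y in (("B",(.52,-.10,.28),80),("A",(.60,.20,.28),105)):
    robot.move_ptp(p,Rdown(np.radians(y))); robot.pause(.3); snap("wrist",n); print(T(),robot.get_state()["qpos"].round(2))
a,b=load("B")[0],load("A")[0]
cv2.imwrite("pics/AB.png",cv2.resize(np.vstack([a[:,:],b]),None,fx=1,fy=.7))
```

```text
2.4 [ 0.57  0.23 -0.5   1.77  0.12  1.17 -0.15]
3.93 [ 0.13  0.47 -0.7   1.51  0.31  1.27 -0.35]
```

View pics/A.png

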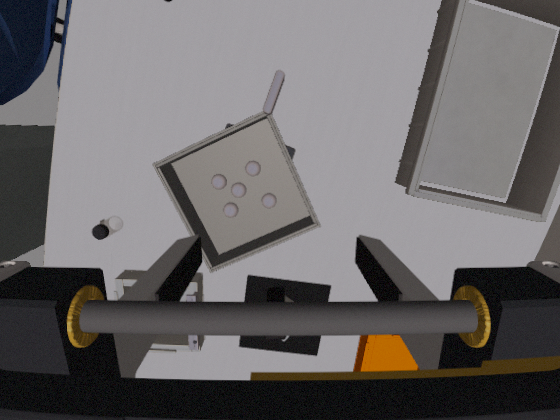

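View pics/B.png

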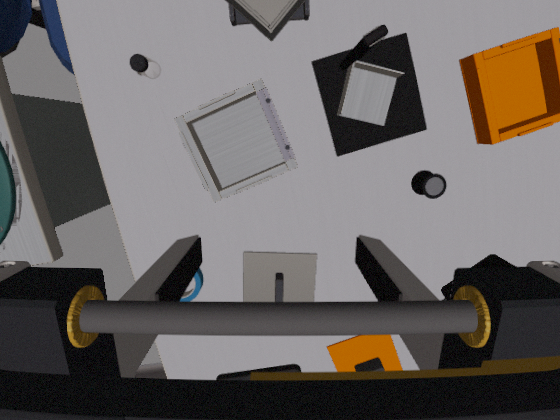

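View A: bin rim corners at about (155,164), (271,113), (320,222), (213,270), with the lug at (275,92). So the low corner is (213,270), and there are five balls, at (253,168), (219,182), (238,190), (231,211) and (269,201). View B: cassette at (238,140) with its lip on the right side (275,125). The scoop handle base is at (350,62) with the pan tip at about (388,125), and the grey cover is at (280,275).

Run:
```python
from h import *
np.set_printoptions(precision=4,suppress=True)
im,c=load("A")
g=cv2.cvtColor(im,cv2.COLOR_BGR2GRAY)
cr=np.array([(155,164),(271,113),(320,222),(213,270)],np.float32).reshape(-1,1,2)
q=cv2.cornerSubPix(g,cr.copy(),(5,5),(-1,-1),(3,50,.01)).reshape(-1,2)
P=plane(c,q,.071); print(q,"\n",P,"\nsides",[np.linalg.norm(P[i]-P[i-3])for i in range(4)],"c",P.mean(0), "diag dir",np.degrees(np.arctan2(*(P[1]-P[3])[[1,0]])),np.degrees(np.arctan2(*(P[2]-P[0])[[1,0]])))
ctr=P.mean(0)[:2]
for y in (0,):
  u=(P[1]-P[3])[:2]; v=(P[2]-P[0])[:2]; u/=np.linalg.norm(u); v/=np.linalg.norm(v); v2=np.array([-v[1],v[0]]); d=u+v2 if u@v2>0 else u-v2; d/=np.linalg.norm(d)
print("x dir",d,"lug pred",ctr+.1267*d)
lugp=np.r_[ctr+.1267*d,.095]; n=np.array([-d[1],d[0]])
box=[np.r_[lugp[:2]+a*.023*d+b*.005*n,.095] for a,b in((1,1),(1,-1),(-1,-1),(-1,1))]
print(proj(c,box))
v=cv2.resize(im[60:290,130:340],None,fx=2.8,fy=2.5,interpolation=cv2.INTER_CUBIC)
f=lambda p:tuple(int(x) for x in ((p[0]-130)*2.8,(p[1]-60)*2.5))
for p in list(q)+list(proj(c,box)): cv2.circle(v,f(p),3,(0,0,255),1)
cv2.imwrite("pics/Acrop.png",v)
```

```text
[[154.0493 165.1914]
 [269.7844 114.5267]
 [320.0782 224.9025]
 [211.21   268.8563]] 
 [[0.449  0.193  0.071 ]
 [0.5675 0.2838 0.071 ]
 [0.6604 0.1733 0.071 ]
 [0.5428 0.081  0.071 ]] 
sides [np.float64(0.1493419271121777), np.float64(0.14435940674247075), np.float64(0.1494727741722802), np.float64(0.14612774709271575)] c [0.5549 0.1828 0.071 ] diag dir 83.05238327090832 -5.3281760654755095
x dir [0.1069 0.9943] lug pred [0.5685 0.3087]
[[279.5493  66.3557]
 [288.5325  70.0138]
 [272.7039 112.5522]
 [263.9035 109.0606]]
```

View pics/Acrop.png

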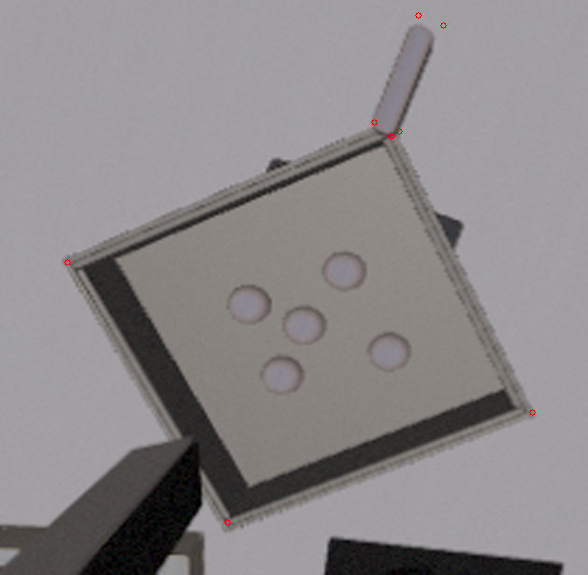

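Crop: the lug top runs from (423,30) to (388,132) in the crop, the inner floor corner is at about (248,487), and the rim corners agree with the marks. I'll use the lug and the floor corner as the two references (they should be 225.7 mm apart).

Run:
```python
from h import *
np.set_printoptions(precision=4,suppress=True)
im,c=load("A")
k=lambda x,y:(130+(x+.5)/2.8-.5,60+(y+.5)/2.5-.5)
L=plane(c,[k(423,28),k(387,132)],.095)
C=plane(c,[k(248,487),k(505,390),k(119,259)],.026)
lug=L.mean(0); print("lug ends",L,np.linalg.norm(L[0]-L[1]),"lug",lug)
print("floor pts",C,"corner-side",np.linalg.norm(C[0]-C[1]))
d=(lug-C[0])[:2]; print("dist",np.linalg.norm(d),"yaw",np.degrees(np.arctan2(d[1],d[0])), "lugyaw",np.degrees(np.arctan2(*(L[0]-L[1])[[1,0]])))
O=plane(c,[k(67,262),k(386,127),k(532,412),k(227,529)],.071); print("rim",O,"c",O.mean(0),[np.linalg.norm(O[i]-O[i-3])for i in range(4)])
for a,b in((0,2),(3,1)): v=O[b]-O[a]; print(np.degrees(np.arctan2(v[1],v[0])))
```

```text
lug ends [[0.5683 0.3281 0.095 ]
 [0.566  0.2841 0.095 ]] 0.044117967383806446 lug [0.5672 0.3061 0.095 ]
floor pts [[0.5432 0.0829 0.026 ]
 [0.6528 0.1711 0.026 ]
 [0.456  0.1929 0.026 ]] corner-side 0.14070514815554175
dist 0.22449225877310952 yaw 83.85649213396356 lugyaw 87.00974085053049
rim [[0.4483 0.1937 0.071 ]
 [0.5639 0.2874 0.071 ]
 [0.6598 0.1736 0.071 ]
 [0.5429 0.0775 0.071 ]] c [0.5537 0.1831 0.071 ] [np.float64(0.14887138963001317), np.float64(0.14876855614308654), np.float64(0.15130770725625747), np.float64(0.14984004007611162)]
-5.409878885164923
84.288021207037
```

```bash
cat >> h.py <<'E'
YB=np.radians(84.3); BX=np.array([np.cos(YB),np.sin(YB),0]); BY=np.array([-np.sin(YB),np.cos(YB),0]); BZ=np.array([0,0,1.])
BO=np.array([.5540,.1820,0]); LUG=np.array([.5669,.307,.095]); HINGE=LUG-BX*.1967-BZ*.073
def rot(ax,a): return cv2.Rodrigues(np.array(ax,float)*a)[0]
def onbin(p,th):  # world point of level bin -> tilted by th
    return HINGE+rot(-BY,th)@(np.asarray(p)-HINGE)
E
python3 - <<'E'
from h import *
np.set_printoptions(precision=3,suppress=True)
R0=Rdown(YB); g=LUG+BX*.003-BZ*.012
robot.gripper_to(.07)
robot.move_ptp(g+BZ*.06,R0); robot.move_linear(g,.1,threshold=8); s=robot.get_state(); print(T(),s["ee_pos"]-g)
robot.gripper_to(0); s=robot.get_state(); print(T(),s["opening"],s["grasp_force"],s["force"])
for th in (.1,.2,.27):
    robot.move_linear(onbin(g,th),.06,frame=rot(-BY,th)@R0); s=robot.get_state(); print(T(),th,s["ee_pos"]-onbin(g,th),s["force"],s["opening"])
print(robot.move_linear(onbin(g,.33),.02,frame=rot(-BY,.30)@R0,threshold=18)); s=robot.get_state(); print(T(),s["ee_pos"],s["force"])
v=s["ee_pos"]-HINGE; print("angle",np.arctan2(v[2],v@BX)-np.arctan2((g-HINGE)[2],(g-HINGE)@BX))
E
```

```text
6.0 [0. 0. 0.]
6.95 0.009598571153452697 29.998971819877625 [-5.338 -0.48   3.932]
7.45 0.1 [-0.001 -0.     0.   ] [-6.51  -0.311  0.958] 0.009875442527142111
7.95 0.2 [-0.001 -0.     0.   ] [-6.115  0.703  1.504] 0.009284045473970126
8.34 0.27 [-0.001 -0.     0.   ] [-6.568  0.003  0.003] 0.009796115403429891
True
8.76 [0.564 0.283 0.139] [-0.291  0.174  3.491]
angle 0.29899449314755394
```

Run:
```python
from h import *
np.set_printoptions(precision=3,suppress=True)
R0=Rdown(YB); g=LUG+BX*.003-BZ*.012; R3=rot(-BY,.3)@R0
print(robot.move_linear(onbin(g,.335),.02,frame=R3,threshold=25)); s=robot.get_state(); print(T(),s["ee_pos"],s["force"])
v=s["ee_pos"]-HINGE; print("angle",np.arctan2(v[2],v@BX)-np.arctan2((g-HINGE)[2],(g-HINGE)@BX))
robot.gripper_to(.05)
p=robot.get_state()["ee_pos"]; robot.move_linear(p-R3[:,2]*.06,.15)
robot.move_ptp((.60,.10,.30),Rdown(np.radians(100))); robot.pause(.2); snap("wrist","C"); print(T())
robot.move_ptp((.60,.20,.30),Rdown(np.radians(100))); robot.pause(.2); im,_=snap("wrist","D"); print(T())
a=load("C")[0][:250]; b=im[60:300]; cv2.imwrite("pics/CD.png",np.vstack([a,b]))
```

```text
True
8.98 [0.564 0.283 0.139] [1.833 2.768 0.849]
angle 0.29969152688550743
11.38
12.12
```

View pics/CD.png

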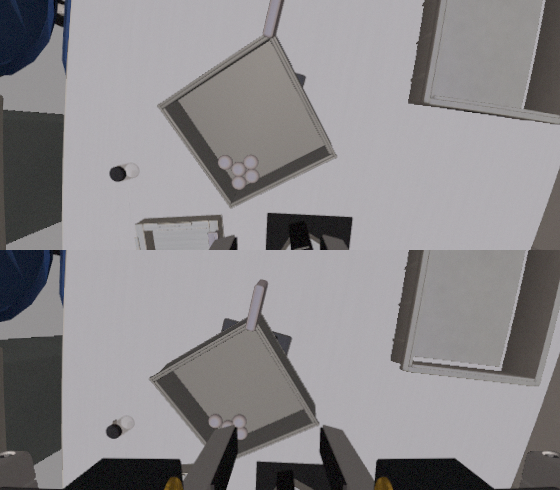

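Top: balls gathered at the low corner, (225,162), (251,162), (238,169), (251,177), (238,183). The bin is tilted and the scoop handle is at (300,235). Next I'll look at the scoop and cassette.

Run:
```python
from h import *
robot.move_ptp((.59,-.07,.24),Rdown(np.radians(90))); robot.pause(.2); im,_=snap("wrist","E"); print(T())
cv2.imwrite("pics/Ecrop.png",cv2.resize(im[20:250,120:440],None,fx=2.5,fy=2.5,interpolation=cv2.INTER_CUBIC))
```

```text
13.44
```

View pics/Ecrop.png

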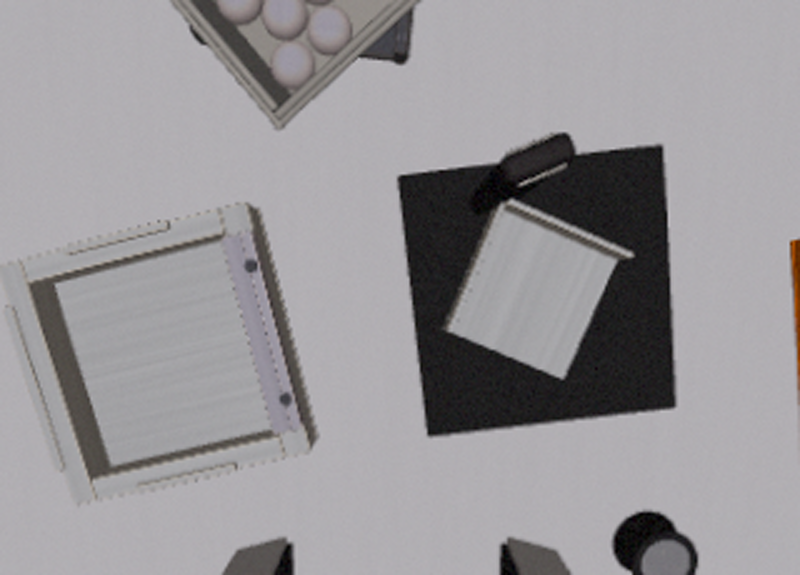

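Crop E: pan tip (564,380), left corner (447,330), right corner (617,262). The handle top is around (540,158). Mat corners are (399,176), (662,146), (676,406), (429,436). Cassette outer wall tops are (2,263), (250,205), (317,443), (82,503), with the lip on the right.

Run:
```python
from h import *
np.set_printoptions(precision=4,suppress=True)
im,c=load("E")
k=lambda L:[(120+(x+.5)/2.5-.5,20+(y+.5)/2.5-.5) for x,y in L]
ang=lambda v:np.degrees(np.arctan2(v[1],v[0])).round(2)
S=plane(c,k([(564,380),(447,330),(617,262),(506,203)]),.0048); S2=plane(c,k([(632,256),(506,203)]),.031)
print("pan tip,l,r",S,"sides",[np.linalg.norm(S[0]-S[i]) for i in(1,2)],"lr",np.linalg.norm(S[1]-S[2]))
print("dir from diag",ang(S[1]-S[2])+90, "edge dirs",ang(S[0]-S[1]),ang(S[0]-S[2]), "centre lr",(S[1]+S[2])/2)
print("wall top r,back",S2,ang(S2[1]-S2[0]),np.linalg.norm(S2[0]-S2[1]))
print("handle top",plane(c,k([(505,168),(573,148),(540,158)]),.125))
M=plane(c,k([(399,176),(662,146),(676,406),(429,436)]),.003); print("mat",M.mean(0),[np.linalg.norm(M[i]-M[i-3]).round(4)for i in range(4)],ang(M[1]-M[0]))
Q=plane(c,k([(2,263),(250,205),(317,443),(82,503)]),.034); print("cass",Q,Q.mean(0),[np.linalg.norm(Q[i]-Q[i-3]).round(4)for i in range(4)],ang(Q[1]-Q[0]),ang(Q[2]-Q[3]),ang(Q[1]-Q[2]),ang(Q[0]-Q[3]))
F=plane(c,k([(57,284),(111,467)]),.004); print("floor left edge",F,np.linalg.norm(F[0]-F[1]),ang(F[0]-F[1]))
lip=plane(c,k([(228,237),(276,432),(244,205),(299,430)]),.047); print("lip",lip)
```

```text
pan tip,l,r [[ 0.6754 -0.0463  0.0048]
 [ 0.6155 -0.0216  0.0048]
 [ 0.699   0.0122  0.0048]
 [ 0.6432  0.0395  0.0048]] sides [np.float64(0.06482110490111982), np.float64(0.06308256655104066)] lr 0.09003859865199956
dir from diag -67.94 edge dirs -22.42 -111.9 centre lr [ 0.6572 -0.0047  0.0048]
wall top r,back [[0.6986 0.0142 0.031 ]
 [0.6396 0.0369 0.031 ]] 158.92 0.06316826238813615
handle top [[0.6264 0.0387 0.125 ]
 [0.649  0.0454 0.125 ]
 [0.638  0.042  0.125 ]]
mat [ 0.6629 -0.004   0.003 ] [np.float64(0.128), np.float64(0.128), np.float64(0.1286), np.float64(0.1288)] 6.91
cass [[ 0.4078  0.0112  0.034 ]
 [ 0.5243  0.0355  0.034 ]
 [ 0.5524 -0.0735  0.034 ]
 [ 0.4358 -0.1038  0.034 ]] [ 0.48   -0.0327  0.034 ] [np.float64(0.119), np.float64(0.1126), np.float64(0.1205), np.float64(0.1183)] 11.8 14.54 104.48 103.69
floor left edge [[ 0.4203  0.0015  0.004 ]
 [ 0.4405 -0.0925  0.004 ]] 0.09614831685799267 102.18
lip [[ 0.5165  0.0208  0.047 ]
 [ 0.535  -0.0658  0.047 ]
 [ 0.524   0.0342  0.047 ]
 [ 0.5456 -0.0649  0.047 ]]
```

```bash
cat >> h.py <<'E'
SG=1
def srot(yaw,pitch):  # scoop axes; pitch>0 = tip down
    x=np.array([np.cos(yaw),np.sin(yaw),0]); y=np.array([-x[1],x[0],0]); return rot(y,pitch)@np.c_[x,y,BZ]
def tool(ref,local,yaw,pitch,sg=None):
    """tool pose putting scoop point `local` (scoop frame) at world ref"""
    sg=sg or SG; S=srot(yaw,pitch); o=np.asarray(ref)-S@np.asarray(local,float)
    return o+S@np.array([-.0487,0,.1]), np.c_[sg*S[:,1],sg*S[:,0],-S[:,2]]
TIP=(.0467,0,0); HEEL=(-.054,0,0); SY=np.radians(-67.9); SCOOP=np.array([.6567,-.0042,.003])
CORNER=onbin(BO-.099*BX+.026*BZ,.3); FZ=rot(-BY,.3)@BZ; FX=rot(-BY,.3)@BX; WY=YB-np.pi
CAS=np.array([.478,-.034,0]); CY=np.radians(13.2)
E
python3 - <<'E'
from h import *
np.set_printoptions(precision=3,suppress=True)
print("corner",CORNER)
for sg in(1,-1):
  for n,a in {"grasp":(SCOOP,(0,0,0),SY,0),"in":(CORNER+FX*.074+FZ*.06,TIP,WY,.3),"bot":(CORNER+FX*.002,TIP,WY,.32),"back":(CORNER+FX*.102,HEEL,WY,-.3),"level":(CORNER+FX*.102+BZ*.1,HEEL,WY,-.3),
    "pour0":(CAS+BZ*.05,TIP,WY,-.3),"pour1":(CAS+BZ*.05,TIP,WY,.7),"pourc0":(CAS+BZ*.05,TIP,CY-np.pi/2,-.3),"pourc1":(CAS+BZ*.05,TIP,CY-np.pi/2,.7)}.items():
    q=robot.ik(*tool(*a,sg=sg)); print(sg,n,None if q is None else np.array(q))
# balls in bin coordinates: hough in C and E
for n in "CE":
  im,c=load(n); g=cv2.cvtColor(im,cv2.COLOR_BGR2GRAY)
  r0,r1,c0,c1=(140,200,200,280) if n=="C" else (0,60,190,280)
  h=cv2.HoughCircles(cv2.resize(g[r0:r1,c0:c1],None,fx=4,fy=4,interpolation=cv2.INTER_CUBIC),cv2.HOUGH_GRADIENT,1,30,param1=80,param2=14,minRadius=20,maxRadius=42)
  if h is None: continue
  px=(h[0][:,:2]+.5)/4-.5+[c0,r0]; d=ray(c,px); s=((CORNER+FZ*.01-c["o"])@FZ)/(d@FZ); P=c["o"]+d*s[:,None]-CORNER; print(n,px,h[0][:,2]/4,"\n",np.c_[P@FX,P@BY])
E
```

```text
corner [0.544 0.084 0.018]
1 grasp [ 0.215  0.616 -0.454  1.66   0.319  0.94  -1.541]
1 in [ 0.215  0.365 -0.569  1.791 -0.101  0.92  -1.926]
1 bot [ 0.305  0.443 -0.553  1.893 -0.113  0.774 -1.787]
1 back [-0.223  0.575 -0.427  1.646  0.486  1.215 -2.511]
1 level [-0.163  0.484 -0.512  1.556  0.456  1.395 -2.454]
1 pour0 [-0.045  0.439 -0.437  1.941  0.513  1.03  -2.449]
1 pour1 [ 0.899  0.424 -0.604  1.973 -0.52   1.046 -1.034]
1 pourc0 [ 0.016  0.348 -0.541  2.096  0.596  0.925 -2.254]
1 pourc1 [ 0.811  0.515 -0.592  1.837 -0.358  1.228 -0.924]
-1 grasp [ 0.576  0.834 -1.044  1.647  0.784  1.135  1.277]
-1 in [ 0.623  0.585 -1.178  1.779  0.341  0.971  0.855]
-1 bot [ 0.699  0.67  -1.128  1.882  0.409  0.839  0.922]
-1 back [ 0.109  0.739 -0.949  1.634  0.787  1.39   0.413]
-1 level [ 0.148  0.643 -1.021  1.545  0.711  1.537  0.494]
-1 pour0 [ 0.336  0.593 -0.947  1.929  0.771  1.193  0.479]
-1 pour1 [ 1.333  0.726 -1.248  1.962 -0.021  0.959  1.647]
-1 pourc0 [ 0.403  0.504 -1.032  2.086  0.826  1.085  0.693]
-1 pourc1 [ 1.218  0.842 -1.258  1.825  0.122  1.199  1.758]
C [[225.5  162.25]
 [238.5  181.75]
 [251.75 175.5 ]
 [209.   161.25]] [7.55  7.35  6.825 8.65 ] 
 [[ 0.039  0.024]
 [ 0.016  0.001]
 [ 0.03  -0.015]
 [ 0.034  0.046]]
E [[247.25  13.75]
 [204.5   29.5 ]
 [233.25  25.75]
 [215.75  20.  ]
 [239.    46.75]
 [252.5   31.75]
 [219.    39.75]
 [224.5   52.5 ]
 [252.5   59.25]
 [195.    39.75]
 [266.25  42.5 ]
 [273.5   37.5 ]
 [208.25  55.  ]
 [279.5   30.  ]] [ 8.3    8.675 10.075  9.5   10.35  10.35  10.35   5.25   8.15   9.525
  6.35   6.1    8.925  6.3  ] 
 [[ 0.047 -0.009]
 [ 0.028  0.037]
 [ 0.034  0.006]
 [ 0.038  0.024]
 [ 0.014 -0.002]
 [ 0.031 -0.015]
 [ 0.019  0.021]
 [ 0.007  0.014]
 [ 0.003 -0.017]
 [ 0.017  0.047]
 [ 0.021 -0.031]
 [ 0.027 -0.038]
 [ 0.003  0.032]
 [ 0.035 -0.044]]
```

Run:
```python
from h import *
np.set_printoptions(precision=4,suppress=True)
robot.gripper_to(.06)
p,R=tool(SCOOP,(0,0,0),SY,0)
robot.move_ptp(p+BZ*.06,R); robot.move_linear(p,.12,threshold=8); print(T(),robot.get_state()["ee_pos"]-p)
robot.gripper_to(0); s=robot.get_state(); print(T(),s["opening"],s["grasp_force"],s["force"])
robot.move_linear(p+BZ*.13,.2); print(T(),robot.get_state()["opening"],robot.get_state()["force"])
A=lambda d,h,pt=.3:tool(CORNER+FX*d+FZ*h,TIP,WY,pt)
robot.move_ptp(*A(.070,.11)); robot.pause(.2); print(T())
hit=robot.move_linear(A(.070,.012)[0],.15,frame=A(.07,.012)[1],threshold=6); print("1st",hit,T())
robot.pause(.1)
hit=robot.move_linear(A(.070,-.006)[0],.015,frame=A(.07,.01)[1],threshold=4); s=robot.get_state(); print(hit,T(),(s["ee_pos"]-A(.07,0)[0])@np.c_[FX,BY,FZ],s["force"])
im,_=snap("scene","F1"); im2,_=snap("side","F2")
cv2.imwrite("pics/F.png",np.hstack([cv2.resize(im[170:310,130:290],None,fx=2.5,fy=2.5),cv2.resize(im2[200:340,150:310],None,fx=2.5,fy=2.5)]))
```

```text
15.73 [0.0003 0.0001 0.0005]
16.56 0.009948693585571296 29.99617874622345 [0.5119 0.5224 0.3585]
17.36 0.009970258482269808 [ 0.2686  0.0221 -1.704 ]
18.26
1st False 19.06
True 19.99 [ 0.0001  0.     -0.0011] [ 0.074  -0.8906  4.1524]
```

View pics/F.png

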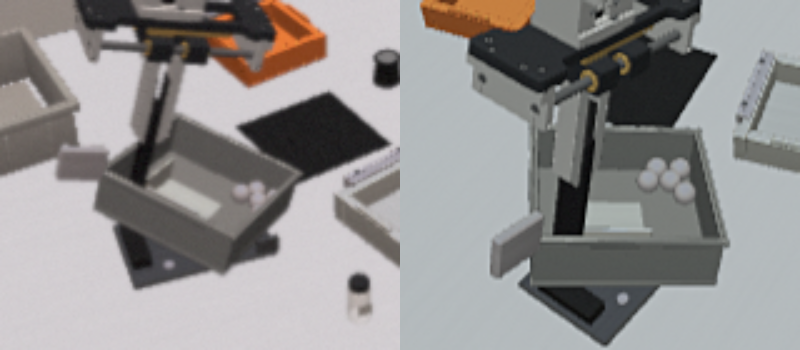

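The scoop pan sits on the bin floor uphill of all five balls, and the floor was found 1 mm below nominal. Slide into the corner next.

Run:
```python
from h import *
np.set_printoptions(precision=4,suppress=True)
A=lambda d,h,pt=.31:tool(CORNER+FX*d+FZ*h,TIP,WY,pt)
robot.move_linear(A(.069,-.0005)[0],.02,frame=A(.0,0)[1])
for d in (.045,.02,.002):
    hit=robot.move_linear(A(d,-.0005)[0],.05,frame=A(0,0)[1],threshold=15); s=robot.get_state(); e=(s["ee_pos"]-A(0,0)[0])@np.c_[FX,BY,FZ]; print(d,hit,T(),e,s["force"])
    if hit: break
robot.pause(.3)
im,_=snap("scene","G1"); im2,_=snap("side","G2")
cv2.imwrite("pics/G.png",np.hstack([cv2.resize(im[190:290,190:290],None,fx=4,fy=4),cv2.resize(im2[210:310,200:300],None,fx=4,fy=4)]))
```

```text
0.045 False 20.99 [ 0.045  -0.     -0.0004] [ 0.2667  0.0515 -1.1073]
0.02 False 21.64 [ 0.02   -0.     -0.0005] [-0.239   0.3176 -1.8911]
0.002 False 22.15 [ 0.0016  0.0002 -0.0006] [-1.2912  2.3797 -2.0926]
```

View pics/G.png

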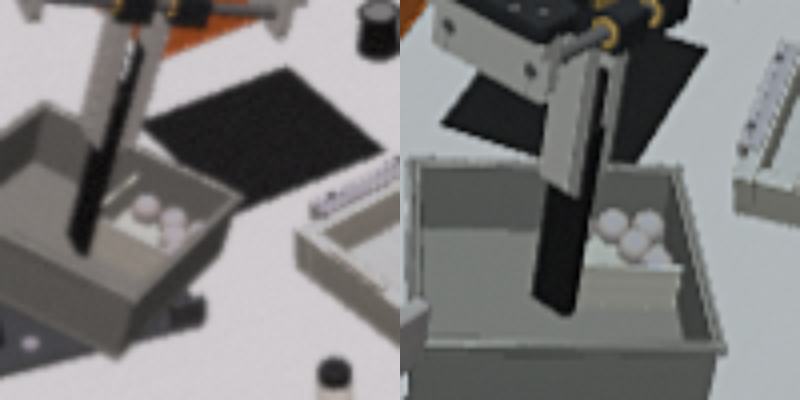

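Balls appear to be on the pan against the bin walls. Tilt back about the heel, lift, and look.

Run:
```python
from h import *
np.set_printoptions(precision=4,suppress=True)
H=CORNER+FX*.1025+FZ*.0005
for i,pt in enumerate(np.arange(.23,-.36,-.08)):
    p,R=tool(H+FZ*.0005*i,HEEL,WY,pt); robot.move_linear(p,.04,frame=R)
s=robot.get_state(); print(T(),s["force"],s["opening"])
H=H+FZ*.004
p,R=tool(H+BZ*.12+FX*.01,HEEL,WY,-.33); robot.move_linear(p,.1,frame=R); robot.pause(.3); s=robot.get_state(); print(T(),s["force"],s["opening"])
im,_=snap("scene","H1"); im2,_=snap("side","H2")
cv2.imwrite("pics/H.png",np.hstack([cv2.resize(im[140:290,150:290],None,fx=2.8,fy=3.3),cv2.resize(im2[160:310,190:310],None,fx=3.3,fy=3.3)]))
```

```text
25.32 [ 1.1286  0.0316 -3.0658] 0.009854414157980834
27.02 [ 0.3109  0.193  -3.109 ] 0.009768482727640228
```

View pics/H.png

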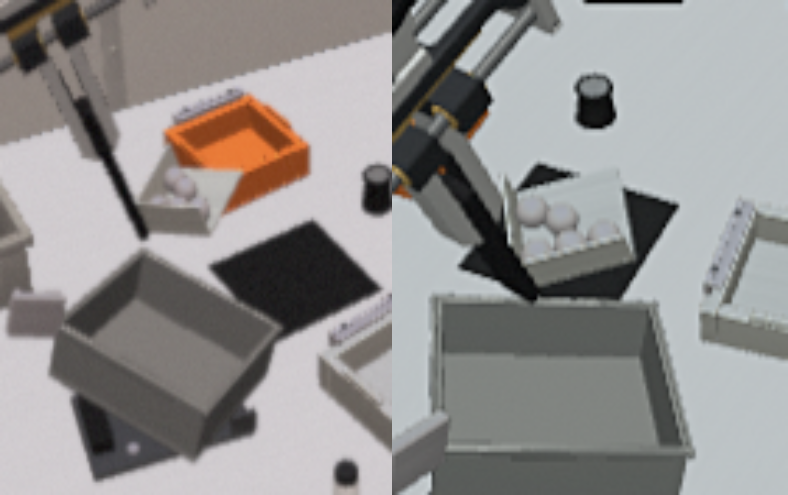

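All five balls are in the scoop (wrist load +1.4 N agrees) and the bin is empty. Now pour.

Run:
```python
from h import *
np.set_printoptions(precision=4,suppress=True)
PY=CY-np.pi/2; f=np.array([np.cos(PY),np.sin(PY),0])
def go(pt,z,v,fw=.006):
    p,R=tool(CAS+f*fw+BZ*z,TIP,PY,pt); robot.move_linear(p,v,frame=R)
go(-.33,.12,.15); go(-.33,.09,.08); print(T())
go(-.15,.07,.05); go(0,.056,.04)
go(.12,.052,.02); go(.25,.05,.02); go(.45,.048,.04); go(.65,.048,.05); robot.pause(.5)
s=robot.get_state(); print(T(),s["force"],s["opening"])
im,_=snap("scene","I1"); im2,_=snap("side","I2")
cv2.imwrite("pics/I.png",np.hstack([cv2.resize(im[180:300,230:350],None,fx=3.3,fy=3.3),cv2.resize(im2[180:300,260:380],None,fx=3.3,fy=3.3)]))
```

```text
29.08
33.89 [-0.4238 -0.8233 -1.4633] 0.00970839336924616
```

View pics/I.png

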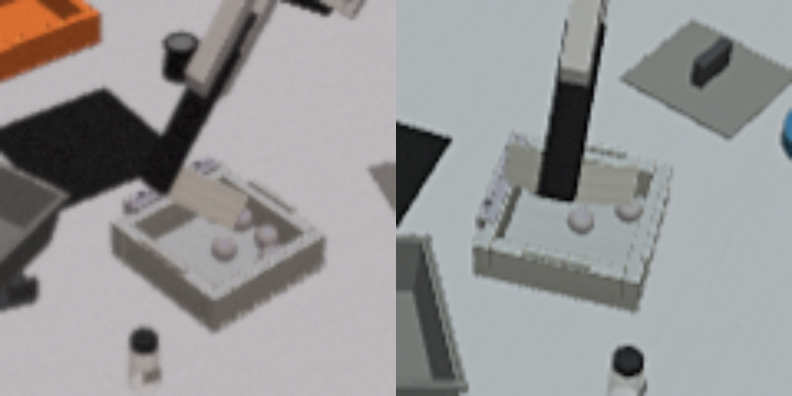

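The load is back to the empty-scoop value and balls lie in the cassette. I'll retreat, count the balls, then push the lug down with the scoop's heel, which keeps the requested order (bin before scoop).

Run:
```python
from h import *
np.set_printoptions(precision=4,suppress=True)
PY=CY-np.pi/2; f=np.array([np.cos(PY),np.sin(PY),0])
p,R=tool(CAS-f*.03+BZ*.12,TIP,PY,.5); robot.move_linear(p,.15,frame=R); 
LC=(-.044,0,0); top=lambda th,h: tool(onbin(LUG,th)+rot(-BY,th)@BZ*h,LC,WY,th)
robot.move_ptp(*top(.3,.06)); robot.pause(.2); print(T(),robot.get_state()["qpos"])
im,_=snap("scene","J1"); im2,_=snap("side","J2")
cv2.imwrite("pics/J.png",np.hstack([cv2.resize(im[190:310,130:350],None,fx=2,fy=3),cv2.resize(im2[200:340,160:360],None,fx=1.8,fy=2.58)[:360]]))
hit=robot.move_linear(top(.3,-.006)[0],.04,frame=top(.3,0)[1],threshold=3); s=robot.get_state(); print(hit,T(),(s["ee_pos"]-top(.3,0)[0])@np.c_[FX,BY,FZ],s["force"])
```

```text
35.86 [ 0.0937  0.2954 -0.4896  1.6656 -0.1466  1.0814 -1.9802]
True 37.38 [ 0.0001  0.0002 -0.003 ] [ 0.1221 -0.0111  0.1766]
```

View pics/J.png

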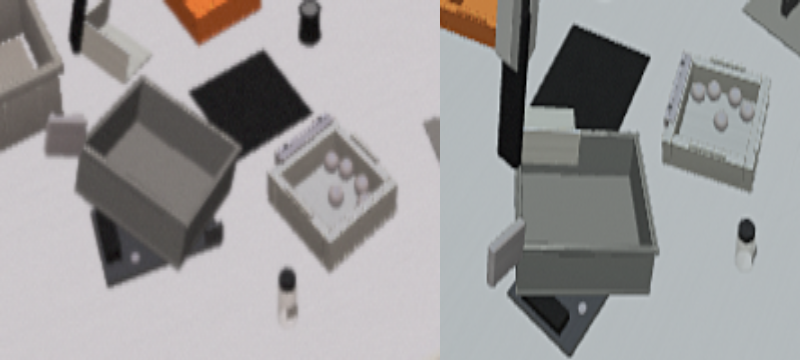

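All five balls are in the cassette, and the scoop is in contact with the lug. Push down along the arc.

Run:
```python
from h import *
np.set_printoptions(precision=4,suppress=True)
LC=(-.044,0,0); top=lambda th,h: tool(onbin(LUG,th)+rot(-BY,th)@BZ*h,LC,WY,th)
for th in (.24,.18,.12,.06,.025):
    p,R=top(th,-.003); hit=robot.move_linear(p,.05,frame=R,threshold=30); s=robot.get_state(); print(th,hit,T(),s["force"],s["opening"])
p,R=top(-.03,-.003); R=top(0,0)[1]; hit=robot.move_linear(p,.015,frame=R,threshold=12); s=robot.get_state(); print(hit,T(),s["ee_pos"]-top(0,-.003)[0],s["force"],s["opening"])
```

```text
0.24 False 37.84 [ 0.2665  0.0529 -1.2736] 0.00948812096649656
0.18 False 38.31 [ 0.8956 -0.7996 -1.2982] 0.009804885768325097
0.12 False 38.77 [-0.0598  0.1684 -2.013 ] 0.009951303502501258
0.06 False 39.24 [-0.2247 -0.1447 -0.945 ] 0.009664673233230711
0.025 False 39.58 [ 0.6485 -0.1151 -0.5029] 0.00976623805428181
True 40.0 [ 0.0001 -0.003   0.0032] [-2.3194 -2.2226  8.6046] 0.00997912922318354
```

Run:
```python
from h import *
np.set_printoptions(precision=4,suppress=True)
LC=(-.044,0,0); top=lambda th,h: tool(onbin(LUG,th)+rot(-BY,th)@BZ*h,LC,WY,th)
p,R=top(0,-.012); hit=robot.move_linear(p,.01,frame=R,threshold=12); s=robot.get_state(); print(hit,T(),s["ee_pos"]-top(0,0)[0],s["force"],s["opening"])
robot.move_linear(top(0,.10)[0],.2); print(robot.get_state()["force"])
p,R=tool(SCOOP+BZ*.12,(0,0,0),SY,0); robot.move_ptp(p,R); robot.pause(.2); print(T())
im,_=snap("scene","K1"); im2,_=snap("side","K2")
cv2.imwrite("pics/K.png",np.hstack([cv2.resize(im[150:310,130:350],None,fx=2,fy=2.6),cv2.resize(im2[180:340,160:360],None,fx=1.8,fy=2.6)]))
```

```text
True 40.4 [ 0.0003 -0.0028  0.0002] [-3.1194 -1.9867 10.1282] 0.009978100507601494
[ 0.2978 -0.2611 -1.1049]
42.37
```

View pics/K.png

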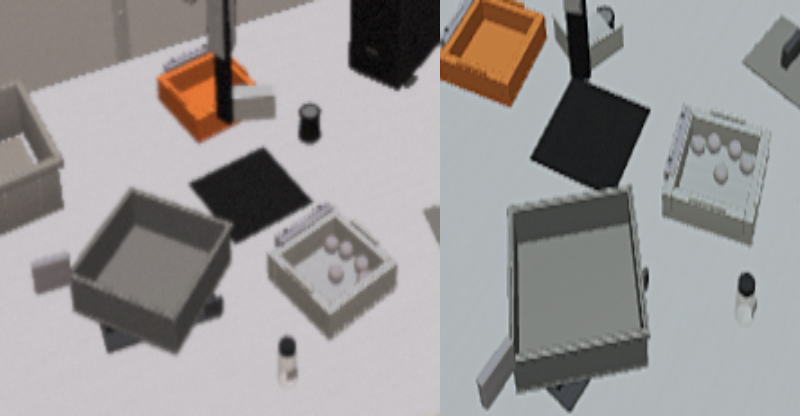

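The bin is level (lug top found 0.2 mm from its level height). Stand the scoop on the mat, then look at the cover.

Run:
```python
from h import *
np.set_printoptions(precision=4,suppress=True)
a=load("K1")[0]; b=cv2.imread("pics/scene0.png"); print("bin diff",cv2.absdiff(a,b)[225:285,145:250].mean(), "ref", cv2.absdiff(a,b)[320:380,20:120].mean())
p,R=tool(SCOOP,(0,0,0),SY,0)
robot.move_linear(p+BZ*.012,.15,frame=R); robot.pause(.1)
hit=robot.move_linear(p-BZ*.006,.015,threshold=3); s=robot.get_state(); print(hit,T(),s["ee_pos"]-p,s["force"])
robot.gripper_to(.06); robot.move_linear(p+BZ*.08,.2)
robot.move_ptp((.50,-.32,.26),Rdown(np.radians(70))); robot.pause(.2); snap("wrist","L"); print(T())
```

```text
bin diff 6.496666666666667 ref 6.892166666666666
True 44.23 [-0.0001  0.0001  0.0001] [-2.1728 -0.0352  6.1704]
47.4
```

View pics/L.png

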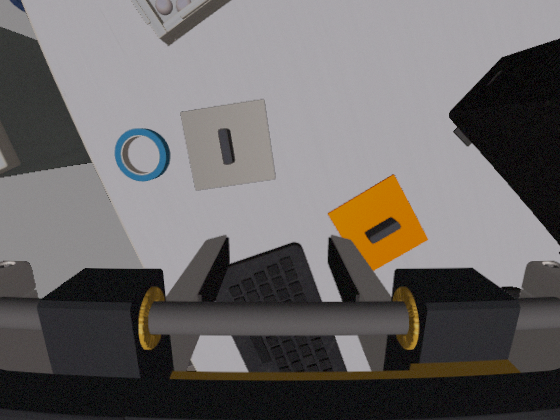

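View L: the grey cover is at (228,145), with corners about (181,112), (265,99), (275,180), (197,190) and its rib from (222,128) to (231,165). The plate at (378,222) is orange, so it's the look-alike to leave alone. The grey one is the target because it's the neutral aluminium plate, and the pixel colours will confirm that. Now measure the cover, then the cassette from a close view.

Run:
```python
from h import *
np.set_printoptions(precision=4,suppress=True)
ang=lambda v:np.degrees(np.arctan2(v[1],v[0])).round(2)
im,c=load("L")
print("BGR grey/orange/table",im[170,250],im[240,400],im[60,330])
d=np.abs(im.astype(int)-im[80:95,195:255].mean((0,1))).sum(2); m=((d>18)*255).astype(np.uint8)
m=cv2.morphologyEx(cv2.medianBlur(m,5),cv2.MORPH_CLOSE,np.ones((5,5))); m[:,:178]=0; m[:,285:]=0; m[:92]=0; m[200:]=0
cs=max(cv2.findContours(m,0,1)[0],key=cv2.contourArea).reshape(-1,2)
P=plane(c,cs,.004)[:,:2]; r=cv2.minAreaRect((P*1000).astype(np.float32)); print("cover rect mm",r)
r2=cv2.minAreaRect(cs.astype(np.float32)); print(r2)
k=(im.max(2)<95)&(cv2.boundingRect(cs)[0]<np.arange(560))&(np.arange(560)<270); k[:105]=0;k[180:]=0
n,l,st,ce=cv2.connectedComponentsWithStats(k.astype(np.uint8)); i=1+np.argmax(st[1:,4]); print("rib",st[i],ce[i])
ys,xs=np.where(l==i); B=plane(c,np.c_[xs,ys],.032)[:,:2]; rr=cv2.minAreaRect((B*1000).astype(np.float32)); print("rib rect@32",rr, "axis",ang(np.linalg.svd(B-B.mean(0),full_matrices=0)[2][0]))
robot.move_ptp((.485,-.075,.20),Rdown(np.radians(95))); robot.pause(.2); snap("wrist","M"); snap("side","M2"); print(T())
for n,zs in (("M",(.034,)),("E",(.034,))):
  im,c=load(n); g=cv2.cvtColor(im,cv2.COLOR_BGR2GRAY); L=cv2.createLineSegmentDetector().detect(g)[0].reshape(-1,2,2)
  for z in zs:
    A=plane(c,L[:,0],z)[:,:2]-CAS[:2]; Bq=plane(c,L[:,1],z)[:,:2]-CAS[:2]
    Rc=np.array([[np.cos(CY),np.sin(CY)],[-np.sin(CY),np.cos(CY)]]); A=A@Rc.T*1000; Bq=Bq@Rc.T*1000
    for a,b in zip(A,Bq):
      ln=np.linalg.norm(a-b); mid=(a+b)/2
      if ln>28 and np.abs(mid).max()<75: print(n,"mid",mid.round(1),"len",ln.round(0),"ang",((ang(b-a)+45)%90-45).round(2))
```

```text
BGR grey/orange/table [140 145 150] [  0 116 193] [170 166 167]
cover rect mm ((456.9530029296875, -246.1079864501953), (105.88521575927734, 111.80367279052734), 78.23490142822266)
((227.65121459960938, 144.4143829345703), (82.62147521972656, 85.84212493896484), 81.72411346435547)
rib [218 128  17  37 424] [226.1156 145.8844]
rib rect@32 ((458.8593444824219, -246.63270568847656), (43.259639739990234, 15.14950180053711), 78.38944244384766) axis -101.63
48.69
M mid [-49.7   1.7] len 99.0 ang -0.02
M mid [-44.9  14. ] len 65.0 ang -0.24
M mid [43.2  2.9] len 87.0 ang -0.07
M mid [ -1.7 -47.4] len 94.0 ang -0.03
M mid [ 15.5 -41.8] len 52.0 ang 0.13
M mid [-1.6 49.2] len 93.0 ang -0.12
M mid [47.  4.] len 99.0 ang -0.29
M mid [-0.6 46.4] len 85.0 ang -0.04
M mid [ -2.2 -53.9] len 47.0 ang -0.33
M mid [-1.1 55. ] len 48.0 ang -0.33
E mid [-1.8 49. ] len 94.0 ang -0.04
E mid [-49.7  -3.7] len 105.0 ang -0.19
E mid [58.3 -0.4] len 113.0 ang -0.13
E mid [-37.5  -0.1] len 88.0 ang -0.15
E mid [64.   0.9] len 108.0 ang -0.11
E mid [ 3.9 45.3] len 80.0 ang -0.07
E mid [ -1.1 -47.6] len 94.0 ang -0.15
E mid [  4.3 -43.3] len 79.0 ang -0.02
E mid [-1.8 55. ] len 47.0 ang -0.36
E mid [-3.3 57.6] len 45.0 ang -0.68
E mid [-58.1   1. ] len 76.0 ang 0.04
E mid [ -1.5 -53.6] len 48.0 ang -0.5
```

The cassette edges refine its pose: yaw 13.1°, centre shifted by (-1.6, +0.8) mm, 96.6 mm between inner edges as expected. The cover measures 106 x 112 mm at (0.457, -0.246) with its rib along 78.3°, and its pixels are neutral grey. Grasp it.

```bash
cat >> h.py <<'E'
CAS=np.array([.4763,-.0336,0]); CY=np.radians(13.1); CX=np.array([np.cos(CY),np.sin(CY),0]); CYV=np.array([-CX[1],CX[0],0])
GZ=.027
def ctool(ref,local,yaw,pitch):
    S=srot(yaw,pitch); o=np.asarray(ref)-S@np.asarray(local,float)
    return o+S@np.array([0,0,GZ]), np.c_[S[:,1],S[:,0],-S[:,2]]
EDGE=(.055,0,0)
def cas(x,z,pitch): return ctool(CAS+CX*x+BZ*(.034+z),EDGE,CY,pitch)
E
python3 - <<'E'
from h import *
np.set_printoptions(precision=4,suppress=True)
CV=np.array([.4575,-.2462,0]); p,R=ctool(CV,(0,0,0),np.radians(-11.7),0)
robot.gripper_to(.05); robot.move_ptp(p+BZ*.07,R); print(T())
hit=robot.move_linear(p,.1,threshold=6); s=robot.get_state(); print(hit,T(),s["ee_pos"]-p)
robot.gripper_to(0); s=robot.get_state(); print(T(),s["opening"],s["grasp_force"],s["force"])
robot.move_linear(p+BZ*.10,.15); robot.pause(.1); s=robot.get_state(); print(T(),s["opening"],s["force"],s["moment"])
p,R=cas(.038,.05,.28); robot.move_linear(p+BZ*.03,.15,frame=R); robot.pause(.2); print(T(),robot.get_state()["force"])
im,c=snap("side","N2"); snap("scene","N1")
E
```

```text
49.92
False 50.77 [ 0.0004 -0.      0.0005]
51.44 0.01188507529381751 30.00004291534424 [-0.5929  0.4925  1.4102]
52.36 0.011822612811973566 [-0.2207  0.8936 -0.8755] [ 0.003  -0.0747  0.0202]
54.12 [-0.315  -0.3377 -1.6111]
```

Run:
```python
from h import *
np.set_printoptions(precision=4,suppress=True)
W=np.c_[CX,CYV,BZ]
def mv(x,z,pt,v,th=None):
    p,R=cas(x,z,pt); hit=robot.move_linear(p,v,frame=R,threshold=th); s=robot.get_state(); e=(s["ee_pos"]-p)@W; print((x,z,pt),hit,T(),"err mm",e*1000,"F",s["force"]@W); return hit,e
mv(.038,.012,.28,.1)
hit,e=mv(.038,-.005,.28,.012,3)
z0=-.005+e[2] if hit else -.005; print("contact z mm",z0*1000)
np.save("z0.npy",z0)
```

```text
(0.038, 0.012, 0.28) False 55.06 err mm [0.3085 0.0074 0.3931] F [-0.7285  0.2438 -0.1625]
(0.038, -0.005, 0.28) True 56.05 err mm [-0.1334 -0.0016  4.2527] F [-0.6596 -0.0297  7.3073]
contact z mm -0.7473211723239516
```

Run:
```python
from h import *
np.set_printoptions(precision=4,suppress=True)
W=np.c_[CX,CYV,BZ]; z0=float(np.load("z0.npy"))
def mv(x,z,pt,v,th=None):
    p,R=cas(x,z,pt); hit=robot.move_linear(p,v,frame=R,threshold=th); s=robot.get_state(); e=(s["ee_pos"]-p)@W; print((x,z,pt),hit,T(),"err mm",e*1000,"F",s["force"]@W); return hit,e
mv(.038,z0+.0012,.28,.02); robot.pause(.2)
hit,e=mv(.061,z0+.0012,.28,.012,4)
print("edge x stop mm",(.061+e[0])*1000)
```

```text
(0.038, 0.00045267882767604834, 0.28) False 56.3 err mm [-0.0515  0.0045 -0.0582] F [-1.0224  0.0096 -0.6613]
(0.061, 0.00045267882767604834, 0.28) True 57.9 err mm [-4.8032  0.0658 -0.3587] F [ 0.5771 -0.8747 -0.4823]
edge x stop mm 56.19682328441121
```

The edge stopped at 56.2 mm against the upstand (57 nominal), so it's under the lip. Rotate down.

Run:
```python
from h import *
np.set_printoptions(precision=4,suppress=True)
W=np.c_[CX,CYV,BZ]; z0=float(np.load("z0.npy"))
def mv(x,z,pt,v,th=None):
    p,R=cas(x,z,pt); hit=robot.move_linear(p,v,frame=R,threshold=th); s=robot.get_state(); e=(s["ee_pos"]-p)@W; print((x,round(z,4),pt),hit,T(),"err mm",e*1000,"F",s["force"]@W); return hit,e
X=.0548
mv(X,z0+.0012,.28,.02)
for pt in (.21,.14,.08,.04):
    hit,e=mv(X,z0+.001,pt,.03,15)
    if hit: break
else:
    hit,e=mv(X,z0+.0008,.0,.02,10); mv(X,z0-.004,.0,.01,4)
```

```text
(0.0548, 0.0005, 0.28) False 58.15 err mm [-0.1438 -0.0161 -0.0341] F [-0.5592 -0.4905 -1.4258]
(0.0548, 0.0003, 0.21) False 58.45 err mm [-0.3564 -0.3091  0.3286] F [ 0.4655 -0.5764 -1.5004]
(0.0548, 0.0003, 0.14) False 58.74 err mm [-0.0986 -0.2566  0.309 ] F [ 0.2309  0.0873 -1.223 ]
(0.0548, 0.0003, 0.08) False 59.02 err mm [ 0.0899 -0.1455  0.2668] F [ 0.3926 -0.0932 -1.1618]
(0.0548, 0.0003, 0.04) False 59.27 err mm [ 0.0587 -0.0886  0.1634] F [-0.1199  0.1667 -1.2175]
(0.0548, 0.0001, 0.0) False 59.55 err mm [ 0.1021 -0.1243  0.1873] F [ 0.3389 -0.1113 -1.6576]
(0.0548, -0.0047, 0.0) True 59.76 err mm [ 0.1722 -0.0558  4.7396] F [-1.1067  0.4777  7.2123]
```

Run:
```python
from h import *
np.set_printoptions(precision=4,suppress=True)
ang=lambda v:np.degrees(np.arctan2(v[1],v[0])).round(2)
robot.gripper_to(.045); p=robot.get_state()["ee_pos"]; robot.move_linear(p+BZ*.08,.12)
robot.move_ptp((.59,-.07,.24),Rdown(np.radians(90))); robot.pause(.2); snap("wrist","E9")
robot.move_ptp((.485,-.075,.20),Rdown(np.radians(95))); robot.pause(.2); snap("wrist","M9"); print(T())
a,b=load("E")[0],load("E9")[0]; d=cv2.absdiff(a,b).max(2)
print("diff scoop/mat",d[70:200,275:395].mean(),"loupe",d[220:250,365:400].mean(),"noise",d[60:200,400:430].mean())
Rc=np.array([[np.cos(CY),np.sin(CY)],[-np.sin(CY),np.cos(CY)]])
for n in("M9","E9"):
  im,c=load(n); L=cv2.createLineSegmentDetector().detect(cv2.cvtColor(im,cv2.COLOR_BGR2GRAY))[0].reshape(-1,2,2)
  A,B=[(plane(c,L[:,i],.038)[:,:2]-CAS[:2])@Rc.T*1000 for i in(0,1)]
  for a,b in zip(A,B):
    if np.linalg.norm(a-b)>30 and np.abs((a+b)/2).max()<75: print(n,((a+b)/2).round(1),np.linalg.norm(a-b).round(0),((ang(b-a)+45)%90-45).round(2))
# bystanders: scene before vs now
s=snap("side","S9")[0]; s0=cv2.imread("pics/side0.png"); d=cv2.absdiff(s,s0).max(2)
for n,(x,y) in {"loupe":(252,190),"vial":(330,295),"tape":(390,221),"scoop":(243,232),"bin":(237,290),"cover old":(343,197),"or.cov":(331,155),"or.cas":(189,197),"noise":(110,390)}.items(): print(n,d[y-18:y+18,x-18:x+18].mean().round(1),end="; ")
```

```text
62.96
diff scoop/mat 11.162307692307692 loupe 23.414285714285715 noise 2.68
M9 [-7.8 -2.2] 43.0 0.05
M9 [ 5.6 -1.8] 43.0 0.03
M9 [-22.6  52.7] 44.0 -0.61
M9 [47.9 23.9] 41.0 -0.61
M9 [  1.4 -54.2] 39.0 -0.03
M9 [23.9 52.7] 39.0 0.83
E9 [ 4.2 -0.1] 39.0 0.11
E9 [60.5  5.3] 100.0 -0.29
E9 [66.1 -0. ] 105.0 -0.04
E9 [-15.8  -0.2] 43.0 0.14
E9 [-3.9 -0.6] 41.0 0.48
E9 [  5.2 -56.8] 31.0 -0.04
E9 [-25.3 -52.4] 58.0 0.53
loupe 3.6; vial 3.5; tape 3.5; scoop 8.6; bin 9.5; cover old 51.4; or.cov 60.5; or.cas 3.2; noise 3.6;
```

Run:
```python
from h import *
np.set_printoptions(precision=4,suppress=True)
mats={}
for n in("E","E9"):
  im,c=load(n); roi=np.zeros(im.shape[:2],np.uint8)
  q=np.array([(399,176),(662,146),(676,406),(429,436)])/2.5+[120,20]; cv2.fillConvexPoly(roi,q.astype(np.int32),255)
  m=(im.min(2)>95)&(cv2.erode(roi,np.ones((7,7)))>0)
  k,l,st,ce=cv2.connectedComponentsWithStats(m.astype(np.uint8)); i=1+np.argmax(st[1:,4]); print(n,"pan blob",st[i],plane(c,[ce[i]],.005)[0])
Rc=np.array([[np.cos(CY),np.sin(CY)],[-np.sin(CY),np.cos(CY)]])
rays=[]
for n in("M9","E9"):
  im,c=load(n); u=proj(c,[CAS+BZ*.066])[0]; x,y=u.astype(int); sub=im[y-45:y+45,x-45:x+45].max(2)<85
  k,l,st,ce=cv2.connectedComponentsWithStats(sub.astype(np.uint8)); i=1+np.argmax(st[1:,4]); px=ce[i]+[x-45,y-45]
  ys,xs=np.where(l==i); P=(plane(c,np.c_[xs+x-45,ys+y-45],.066)[:,:2]-CAS[:2])@Rc.T*1000; print(n,"rib",st[i],"mm in cassette",cv2.minAreaRect(P.astype(np.float32)))
```

```text
E pan blob [ 299  100   74   72 2914] [ 0.6578 -0.0016  0.005 ]
E9 pan blob [ 299  100   76   72 2939] [ 0.6571 -0.0035  0.005 ]
M9 rib [ 36  21  18  47 551] mm in cassette ((-0.10931158065795898, 0.35095787048339844), (11.32648754119873, 42.964759826660156), 0.12009593844413757)
E9 rib [ 36  25  26  41 641] mm in cassette ((3.9679813385009766, -0.22948074340820312), (42.972572326660156, 18.318675994873047), 88.93214416503906)
```

The rib sits at (-0.1, +0.35) mm with the correct size for z = 66 mm, so the cover is seated flat. The scoop is where it was. Retract, make one last check of everything, and hand in.

Run:
```python
from h import *
robot.move_ptp((.259,-.569,.224),Rdown(np.radians(24.5))); robot.pause(.5)
ok=True
for v,P in (("side",{"loupe":(252,190),"vial":(330,295),"tape":(390,221),"scoop":(240,228),"or.cov":(331,155),"or.cas":(189,197),"binrim":(237,325)}),):
  d=cv2.absdiff(snap(v,"Z"+v)[0],cv2.imread(f"pics/{v}0.png")).max(2)
  for n,(x,y) in P.items():
    e=d[y-15:y+15,x-15:x+15].mean(); print(n,e.round(1)); ok&=e<14
print(T(),ok)
if ok: print(robot.sign_off())
```

```text
loupe 1.1
vial 0.9
tape 1.0
scoop 9.8
or.cov 1.1
or.cas 1.4
binrim 1.3
65.53 True
the job is handed in; nothing more can be done
None
```

The job is handed in at 65.5 s: all five balls are in the cassette, the bin is level, the scoop is upright on its mat, the cover is hooked and flat, and the loupe, vial and tape roll haven't moved.

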